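Press one sign shape home

ROBOT

A 6-joint arm with a two-finger parallel gripper is mounted at the origin on the work surface. World frame = base frame: x ahead of the robot, y to its left, z up, the work surface at z = 0. Lengths are in mm, angles in degrees, forces in N, time in s.
With the tool pointing down it reaches from about 425 to 925 mm from the base axis. Payload 12.5 kg.
Tool frame: the origin (TCP) lies between the finger pads; the fingertips stand 25 mm ahead of it and the grasp point (between the pads) lies 6 mm ahead of it; z points along the fingers, x is the direction in which the jaws open and shut, and the axes are right-handed (so a half turn about z gives the same grasp; the last joint's range is limited). The gripper opens to 85 mm and grips with 20 to 120 N. Pads are 22 mm wide; open, the fingers measure 114 mm over their backs; the gripper's body (76 mm by 85 mm) begins 54 mm behind the grasp point. The pads swing forward as they close: fully open they stand 13 mm farther back than shut.
Start: joints at [59.668, 28.126, 89.318, -0, 62.55, -6.05], TCP at [257.001, 569.73, 256.327] pointing down, gripper open.
Joint ranges: [-177.58, 177.58], [-47.91, 125.51], [2.72, 160], [-65.01, 245.01], [3.68, 167.84], [-153.87, 153.87]. Speed limits (degrees/s): [127.2, 127.2, 159.86, 180, 180, 180].

INTERFACE

Orientations are given as [roll, pitch, yaw] about the fixed x, y, z axes, in that order (R = Rz(yaw) Ry(pitch) Rx(roll)).
In Python, from plant import ctrl gives the robot as it stands.
- The arm moves only by the tool arm_command, never from a script. Its argument "commands" is a list of rows, each an object with "fingers": the opening, from 0 (shut) to 1 (fully open); "offset": the shift along the tool's x, y, z as a fraction of full scale, a list of three; "twist": the turn about the tool's z as a fraction of full scale. In form: [{"fingers": fingers, "offset": [tx, ty, tz], "twist": twist}, ...]. A call has 1 to 8 rows; each row shifts and turns the commanded pose from where the row before left it, along the tool's axes as they then stand; what a row does not reach is not made up. Full scale, the value 1, is 0.5 m for a shift and 180 degrees for a turn. A row lasts 1/12 s, in which the tool goes at most 41.7 mm and 7.16 degrees, less where a joint would pass 70% of its speed; a pose out of reach is approached as far as the arm can. A call with a number of a shift or a turn outside -1 to 1 is refused whole. A call with a gripper value outside its range is refused whole. The fingers move at their own pace and stop on an object; "force" is the grip in N (left out, the last holds). Time passes only in rows, so rows that do not move let the fingers close. It gives the time, the measured TCP pose, the force and the opening at its end, in the units of the state.
- ctrl.get_state(): the state, without advancing time (a new reading comes with each control period).
- ctrl.read_camera(name): name is "scene" or "top"; returns the picture (400x640x3 uint8, red, green, blue); there is no depth.
- ctrl.camera_model(name): a dict with "mtx" (3x3 intrinsics, pixels), "position" and "attitude" of the camera in the world. Camera axes: x right, y down, z forward; pixel columns grow to the right and rows downward; lengths in mm; the calibration is good to about 2 mm. A picture is of the moment at which its call begins. camera_model takes no time and is no camera call.
- ctrl.hand_in(): hands the job in, once; it reports no verdict.
Trained networks look in the newest picture that a camera, given by its name, has taken for a name from the list of things; names that differ only in an ending like _2 or _b are one class to them, and where a whole thing is asked for, a point or a joint stands for the part that bears it (a point fixed in the world has none). Each returns a list of dicts, best first, with "p" (0 to 1); they miss things now and then, are a little off and sometimes report something else, mostly with a low value. They report only what shows in the picture. A call takes as long as a camera call.
- ctrl.boxes_of(thing, camera): "centre" ([x, y, z] in mm, in the coordinates of the camera as it stood for that picture, good to about 4 mm: the middle of the surface that is visible of it).
- ctrl.trace(thing, camera): "region" (400x640 bool, what is visible of it).
The state is a dict: "t": time; "joints": joint angles; "qd": joint speeds; "joint_efforts": joint torques, N m; "position": TCP position; "ee_rot": TCP orientation; "contact_force": force on the tool from outside, world axes, zero at the start; "wrist_torque": the same for the moment, N m; "grip_width": opening from 0.0 (shut) to 1.0 (fully open).
Only numpy, scipy, OpenCV 4.12 (cv2) and the standard library are available. Lean on these libraries where they do the work, as an engineer would, in place of code of your own. Each camera call takes 0.05 s, during which the arm holds its last target. There are 200 camera calls.

TASK

Four black shapes stand proud on their studs above the clear sign panel. With the fingertips, gently press the large ring straight down until it sits fully home on the panel, then draw the hand clear. Do not touch the small ring, the disc or the square frame, do not pull the large ring up, and leave the bottle, jar and hammer where they are.

Things in the scene. Friction and masses are not known exactly. Their poses are not given: they have to be found in the camera images.
- panel: fixed clear (milky-looking) acrylic sign panel, 190 mm (x) by 470 mm (y) by 8 mm, on two wooden battens 20 mm high (490 mm long along y, at x = +-70 mm); its top face is 28 mm above the table. Origin on the table under its centre. The four shapes stand in a zigzag row along its y axis, their centres 106 mm apart along y, in any order.
- large_ring_top (a point): the large ring to be pressed: black plastic, outside 90 mm, hole 42 mm (band 24 mm wide), 12 mm thick. This point is the centre of its hole, level with its upper face (empty space: the middle of the band lies 33 mm out all round). It is 49 to 52 mm above the table at the start, 40 mm when fully home. The ring slides only vertically and cannot tilt: press anywhere on the band
- large_ring (a joint): how far the large ring has been pressed down, m: 0 is 12 mm proud of the panel, 0.012 is fully home on the panel (hard stop); starts between 0 and 0.003; negative means pulled up. Stiff studs: it takes about 6 N to slide, plus about 0.25 N per 10 mm/s of speed, and it stays where it is left
- small_ring: black plastic ring, outer diameter 60 mm, hole 26 mm, 12 mm thick; leave alone. It stands proud on four steel studs, 9 to 12 mm clear of the panel, like its neighbours. Origin: centre of the underside, z up.
- disc: black plastic disc without a hole, diameter 90 mm, 12 mm thick; leave alone. It stands proud on four steel studs, 9 to 12 mm clear of the panel, like its neighbours. Origin: centre of the underside, z up.
- square_frame: black plastic square frame, 84 mm outside, 40 mm square hole, 12 mm thick; leave alone. It stands proud on four steel studs, 9 to 12 mm clear of the panel, like its neighbours. Origin: centre of the underside, z up.
- glue_bottle: loose white bottle, diameter 52 mm, 140 mm tall, standing on the table off one end of the panel (+y); leave alone. Origin: centre of its underside
- stud_jar: loose glass jar with a steel cap, diameter 60 mm, 60 mm tall, standing on the table beyond the far (+x) edge of the panel; leave alone. Origin: centre of its underside
- hammer: loose hammer 240 mm long lying on the table off the other end of the panel (-y); leave alone. Origin: on the table under the middle of its length, x along the handle towards the head

How it is judged (in metres and radians):
On the way:
1. the fingers press the large ring home (contact force between the fingers and large_ring above 0.5 N and value of joint large_ring above 0.01 m), for 0.1 s.
At the end, for the whole second after the job is handed in: the large ring is at rest, down on the panel to within 2 mm; the small ring, disc and square frame are within 2 mm and the bottle, jar and hammer within 15 mm of where they started (value of joint large_ring above 0.01 m and linear speed of large_ring below 0.005 m/s and distance of each of small_ring, disc, square_frame from where it was at the start of the episode below 0.002 m and distance of each of glue_bottle, stud_jar, hammer from where it was at the start of the episode below 0.015 m); the robot touches nothing.
It fails at once if the large ring is pressed with more than 30 N (contact force between any of the fingers, the arm and large_ring above 30 N).
It fails at once if the large ring is pulled up off its studs (value of joint large_ring below -0.002 m).
It fails at once if another shape is touched or moved (contact force between any of the fingers, the arm and small_ring above 0.5 N or contact force between any of the fingers, the arm and disc above 0.5 N or contact force between any of the fingers, the arm and square_frame above 0.5 N or distance of any of small_ring, disc, square_frame from where it was at the start of the episode above 0.002 m).
It fails at once if the bottle, jar or hammer is moved more than 15 mm or tipped (distance of any of glue_bottle, stud_jar, hammer from where it was at the start of the episode above 0.015 m or angle between any of glue_bottle, stud_jar's own z axis and vertical above 0.3 rad).
It also fails if it takes over 32 s, if anything falls off the work surface, if the arm or the gripper's body presses on something with over 40 N, if the wrist force passes 120 N, or if a joint passes its speed limit or range.

## Working session

There is one attempt and no reset: what is moved stays moved. The work goes in short steps, Python scripts to look and compute and a tool call to move; the robot and the scene stay as the last step left them, time stands still between calls to the robot, and variables do not carry over. Pictures are saved under pics/ and viewed, about 8 in all and at most 12, crops included, and the job is handed in when it is done.

Besides the shell and the picture viewer there is one more tool, called after "Call:" as name(argument=value, ...) on one line, values as JSON. arm_command: Moves the arm, as the interface text tells. Shift numbers are shares of 0.5 m and turn numbers shares of 180 degrees, none past 1 either way. Its arguments: {"type":"object","properties":{"commands":{"type":"array"},"force":{"type":"number"}},"required":["commands"]}

```bash
mkdir -p pics; cat > h.py <<'E'
from plant import ctrl
import numpy as np, cv2
from scipy.spatial.transform import Rotation as R
def cam(n):
    m=ctrl.camera_model(n); a=np.array(m["attitude"],float)
    M=a if a.shape==(3,3) else R.from_euler('xyz',a,degrees=True).as_matrix()
    return np.array(m["mtx"],float),np.array(m["position"],float),M
def ray(n,uv,z):
    K,p,M=cam(n); d=M@np.linalg.solve(K,[uv[0],uv[1],1]); return p+d*(z-p[2])/d[2]
def proj(n,X):
    K,p,M=cam(n); c=K@(M.T@(np.array(X)-p)); return c[:2]/c[2]
E
python3 - <<'E'
from h import *
for n in("scene","top"):
    im=ctrl.read_camera(n); cv2.imwrite(f"pics/{n}0.png",im[...,::-1]); print(n,ctrl.camera_model(n))
    K,p,M=cam(n)
    for t in("large_ring_top","large_ring","small_ring","disc","square_frame","glue_bottle","stud_jar","hammer"):
        try:
            print(t,[(round(b["p"],2),(p+M@np.array(b["centre"])).round()) for b in ctrl.boxes_of(t,n)[:3]])
        except Exception as e: print(t,e)
s=ctrl.get_state();print(s)
E
```

```text
scene {'mtx': array([[362.65805874,   0.        , 325.4250482 ],
       [  0.        , 362.65805874, 198.31313687],
       [  0.        ,   0.        ,   1.        ]]), 'position': array([931.40358599, 408.26737659, 723.94658528]), 'attitude': array([-141.87859393,   -0.66468872,  143.60380531])}
large_ring_top [(0.6, array([633., 222.,  49.]))]
large_ring [(0.7, array([628., 224.,  47.]))]
small_ring [(0.84, array([568.,  14.,  50.]))]
disc []
square_frame [(0.85, array([517., -73.,  54.]))]
glue_bottle [(0.77, array([707., 366.,  93.]))]
stud_jar [(0.93, array([730.,  60.,  59.])), (0.31, array([582., 123.,  49.]))]
hammer [(0.67, array([ 461., -247.,   26.]))]
top {'mtx': array([[371.00104748,   0.        , 322.57245547],
       [  0.        , 371.00104748, 195.84395616],
       [  0.        ,   0.        ,   1.        ]]), 'position': array([498.88344932,  19.60919556, 935.28683351]), 'attitude': array([-171.22246557,    0.24952541,  -91.45638795])}
large_ring_top [(0.9, array([625., 222.,  54.]))]
large_ring [(0.68, array([625., 216.,  47.]))]
small_ring [(0.8, array([561.,  16.
[... 348 characters left out ...]
3, array([684., 348.,  93.]))]
{'t': 0.9, 'joints': array([ 5.96686653e+01,  2.81264385e+01,  8.93175348e+01, -4.58277055e-04,
        6.25492849e+01, -6.05067735e+00]), 'qd': array([-0.04806856,  0.02395755, -0.00652703,  0.02702489, -0.03182593,
       -0.04301781]), 'joint_efforts': array([ 1.33046574e-04, -6.18258476e+01, -2.61827534e+01, -1.56851588e-04,
        4.37155841e-04,  1.77744334e-05]), 'position': array([256.99864607, 569.74071283, 256.33274238]), 'ee_rot': array([ 1.79998885e+02, -6.66138644e-03,  6.57195539e+01]), 'contact_force': array([-0.78761629, -0.34405113, -0.77131421]), 'wrist_torque': array([ 0.00575745,  0.03411109, -0.0367237 ]), 'grip_width': 0.9983100856210736}
```

View pics/scene0.png

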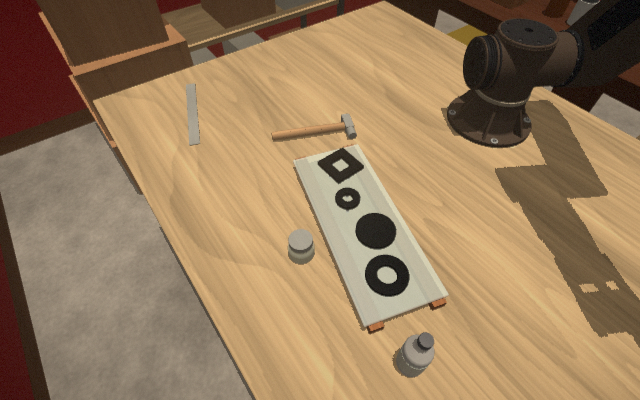

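View pics/top0.png

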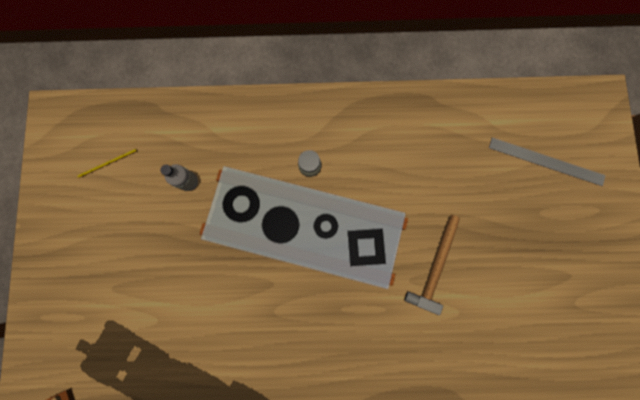

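Both pictures show the large ring at the +y end, at scene pixel (387,275) and top pixel (241,204). The disc is next to it at scene (376,231) and top (281,225). I'll refine the position with the traced masks.

```bash
python3 - <<'E'
from h import *
for n in("scene","top"):
    for t in ("large_ring","disc","glue_bottle"):
        for b in ctrl.trace(t,n)[:2]:
            m=b["region"].astype(np.uint8); c,_=cv2.findContours(m,0,1); c=max(c,key=cv2.contourArea)
            (e,ax,an)=cv2.fitEllipse(c); print(n,t,round(b["p"],2),np.round(e,1),np.round(ax,1),ray(n,e,49).round(1))
s=ctrl.get_state();print(s["t"],s["position"],s["ee_rot"])
E
```

```text
scene large_ring 0.63 [386.7 275. ] [39.5 45.9] [627.5 219.2  49. ]
scene disc 0.89 [375.2 230.8] [35.3 40.4] [575.6 124.8  49. ]
scene glue_bottle 0.67 [415.3 354.3] [33.  47.5] [690.3 363.1  49. ]
top large_ring 0.8 [240.7 203.6] [36.2 37.2] [622.1 217.8  49. ]
top disc 0.61 [279.8 224.1] [35.8 37.2] [570.1 123.9  49. ]
top glue_bottle 0.82 [179.1 176.6] [21.7 37.6] [692.5 369.   49. ]
1.2 [257.00393567 569.71939201 256.31965898] [ 1.79998235e+02 -3.12603966e-03  6.57183216e+01]
```

Call:
arm_command(commands=[{"fingers":0,"offset":[0,0,0],"twist":0}], force=20)

```text
t: 1.28
position: [257.0, 569.8, 256.3]
ee_rot: [-180.0, -0.0, 65.7]
contact_force: [0.2, -1.1, 0.0]
grip_width: 0.887
```

Ring centre is about (625, 218.5). I'll press on the band's robot side at about (596, 234.5), which keeps the hand away from the disc and the bottle. The current yaw is already tangential there.

Call:
arm_command(commands=[{"fingers":0,"offset":[-0.0277,0.0745,0],"twist":0},{"fingers":0,"offset":[-0.0277,0.0745,0],"twist":0},{"fingers":0,"offset":[-0.0277,0.0745,0],"twist":0},{"fingers":0,"offset":[-0.0277,0.0745,0],"twist":0},{"fingers":0,"offset":[-0.0277,0.0745,0],"twist":0},{"fingers":0,"offset":[-0.0277,0.0745,0],"twist":0},{"fingers":0,"offset":[-0.0277,0.0745,0],"twist":0},{"fingers":0,"offset":[-0.0277,0.0745,0],"twist":0}])

```text
t: 1.95
position: [484.2, 344.6, 256.5]
ee_rot: [180.0, -0.0, 65.7]
contact_force: [0.3, 1.1, 0.4]
grip_width: 0.002
```

Call:
arm_command(commands=[{"fingers":0,"offset":[-0.0277,0.0745,0],"twist":0},{"fingers":0,"offset":[-0.0277,0.0745,0],"twist":0},{"fingers":0,"offset":[-0.0277,0.0745,0],"twist":0},{"fingers":0,"offset":[-0.0277,0.0745,0],"twist":0},{"fingers":0,"offset":[0,0,0],"twist":0},{"fingers":0,"offset":[0,0,0],"twist":0}])

```text
t: 2.45
position: [597.2, 232.6, 255.8]
ee_rot: [-180.0, 0.0, 65.5]
contact_force: [-0.3, -0.3, 0.5]
grip_width: -0.0
```

Call:
arm_command(commands=[{"fingers":0,"offset":[0,0,0.05],"twist":0},{"fingers":0,"offset":[0,0,0.05],"twist":0},{"fingers":0,"offset":[0,0,0.05],"twist":0},{"fingers":0,"offset":[0,0,0.05],"twist":0},{"fingers":0,"offset":[0,0,0.05],"twist":0},{"fingers":0,"offset":[0,0,0.04],"twist":0},{"fingers":0,"offset":[0,0,0.02],"twist":0},{"fingers":0,"offset":[0,0,0],"twist":0}])

```text
t: 3.12
position: [594.8, 235.0, 99.4]
ee_rot: [-179.8, 0.1, 65.8]
contact_force: [0.3, 0.0, 0.1]
grip_width: -0.003
```

```bash
python3 - <<'E'
from h import *
s=ctrl.get_state();P=s["position"];print(P,s["contact_force"]);tip=P-[0,0,25]
o=[]
for n in("scene","top"):
    im=ctrl.read_camera(n)[...,::-1].copy()
    u=proj(n,[tip[0],tip[1],50]);print(n,u)
    c=proj(n,[625,218.5,50]).astype(int)
    cr=im[c[1]-60:c[1]+60,c[0]-60:c[0]+60]
    cr=cv2.resize(cr,None,fx=3.3,fy=3.3,interpolation=2)
    q=tuple(int(x) for x in (u-c+60)*3.3); cv2.circle(cr,q,3,(0,0,255),-1); o.append(cr)
cv2.imwrite("pics/near.png",np.hstack(o))
E
```

```text
[594.79563751 235.04231005  99.4139229 ] [0.34148036 0.04321473 0.11593357]
scene [403.88630139 271.91426017]
top [233.3531872  214.98102802]
```

View pics/near.png

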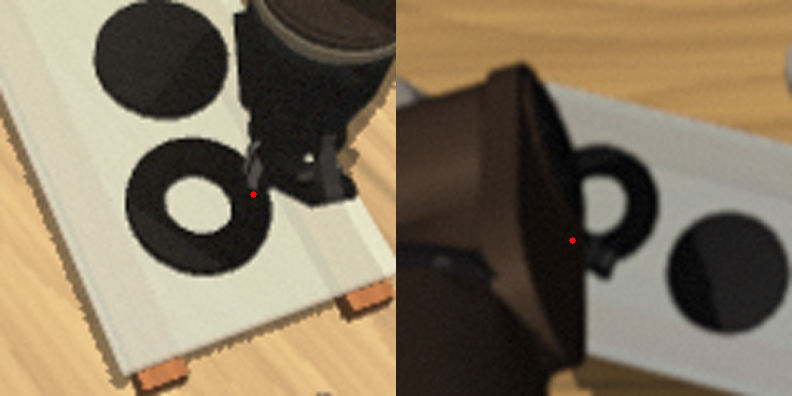

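The scene crop puts the projected tip mark (253,194) in mid-band, between the hole edge at about 232 and the rim at about 271. The top view is mostly hidden by the wrist. I'll go lower and check the scene view again.

Call:
arm_command(commands=[{"fingers":0,"offset":[0,0,0.012],"twist":0},{"fingers":0,"offset":[0,0,0.012],"twist":0},{"fingers":0,"offset":[0,0,0.01],"twist":0},{"fingers":0,"offset":[0,0,0],"twist":0}])

```text
t: 3.55
position: [595.8, 234.3, 83.6]
ee_rot: [-180.0, 0.0, 65.7]
contact_force: [-0.4, -0.7, -0.2]
grip_width: -0.0
```

```bash
python3 - <<'E'
from h import *
s=ctrl.get_state();P=s["position"];print(P,s["contact_force"])
n="scene";im=ctrl.read_camera(n)[...,::-1].copy();cr=cv2.resize(im[180:330,330:480],(600,600),interpolation=2)
for z,col in((P[2]-25,(0,0,255)),(50,(0,255,0))):
    q=tuple(int(x) for x in (proj(n,[P[0],P[1],z])-[330,180])*4); cv2.circle(cr,q,2,col,-1)
cv2.imwrite("pics/near2.png",cv2.convertScaleAbs(cr,alpha=1.8,beta=20))
E
```

```text
[595.77773298 234.32171906  83.55815466] [-0.41758251 -0.65013443 -0.21843878]
```

View pics/near2.png

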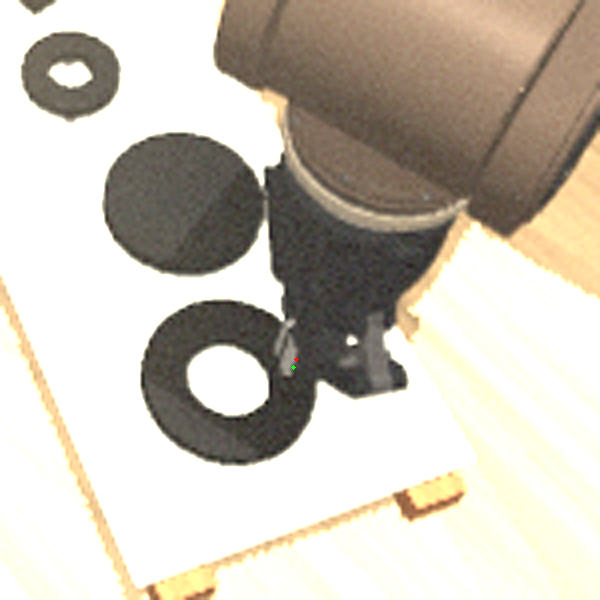

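The tip lies over the mid-band at about (292,362), clear of the disc. Now I'll press slowly.

Call:
arm_command(commands=[{"fingers":0,"offset":[0,0,0.003],"twist":0},{"fingers":0,"offset":[0,0,0.003],"twist":0},{"fingers":0,"offset":[0,0,0.002],"twist":0},{"fingers":0,"offset":[0,0,0.002],"twist":0},{"fingers":0,"offset":[0,0,0.002],"twist":0},{"fingers":0,"offset":[0,0,0.002],"twist":0},{"fingers":0,"offset":[0,0,0.002],"twist":0}])

```text
t: 4.18
position: [596.1, 234.5, 76.2]
ee_rot: [180.0, -0.0, 65.7]
contact_force: [-0.0, 0.8, -0.6]
grip_width: 0.002
```

Call:
arm_command(commands=[{"fingers":0,"offset":[0,0,0.002],"twist":0},{"fingers":0,"offset":[0,0,0.002],"twist":0},{"fingers":0,"offset":[0,0,0.002],"twist":0}])

```text
t: 4.43
position: [596.2, 234.5, 73.7]
ee_rot: [180.0, -0.0, 65.7]
contact_force: [-1.3, -0.6, 5.8]
grip_width: 0.0
```

Contact, and 5.8 N matches the expected sliding force.

Call:
arm_command(commands=[{"fingers":0,"offset":[0,0,0.002],"twist":0},{"fingers":0,"offset":[0,0,0.002],"twist":0},{"fingers":0,"offset":[0,0,0.002],"twist":0},{"fingers":0,"offset":[0,0,0.002],"twist":0},{"fingers":0,"offset":[0,0,0.002],"twist":0},{"fingers":0,"offset":[0,0,0],"twist":0}])

```text
t: 4.93
position: [596.1, 234.5, 68.6]
ee_rot: [180.0, -0.0, 65.7]
contact_force: [-0.7, 0.5, 3.7]
grip_width: -0.001
```

Call:
arm_command(commands=[{"fingers":0,"offset":[0,0,0.001],"twist":0},{"fingers":0,"offset":[0,0,0.001],"twist":0},{"fingers":0,"offset":[0,0,0.001],"twist":0},{"fingers":0,"offset":[0,0,0.001],"twist":0}])

```text
t: 5.27
position: [596.1, 234.5, 66.7]
ee_rot: [180.0, -0.0, 65.7]
contact_force: [-1.6, -0.3, 5.3]
grip_width: 0.002
```

Call:
arm_command(commands=[{"fingers":0,"offset":[0,0,0.001],"twist":0}])

```text
t: 5.35
position: [596.2, 234.4, 66.2]
ee_rot: [180.0, -0.0, 65.7]
contact_force: [-1.7, -0.2, 4.5]
grip_width: 0.001
```

Call:
arm_command(commands=[{"fingers":0,"offset":[0,0,0.001],"twist":0}])

```text
t: 5.43
position: [596.1, 234.5, 65.7]
ee_rot: [180.0, -0.0, 65.7]
contact_force: [-2.3, -0.2, 5.8]
grip_width: 0.002
```

Call:
arm_command(commands=[{"fingers":0,"offset":[0,0,0.001],"twist":0}])

```text
t: 5.52
position: [596.1, 234.5, 65.1]
ee_rot: [180.0, -0.0, 65.7]
contact_force: [-2.4, -0.2, 5.4]
grip_width: -0.002
```

Call:
arm_command(commands=[{"fingers":0,"offset":[0,0,0.0006],"twist":0}])

```text
t: 5.6
position: [596.2, 234.5, 65.0]
ee_rot: [180.0, -0.0, 65.7]
contact_force: [-3.1, -0.3, 10.1]
grip_width: -0.002
```

Call:
arm_command(commands=[{"fingers":0,"offset":[0,0,0.0004],"twist":0}])

```text
t: 5.68
position: [596.2, 234.5, 65.0]
ee_rot: [180.0, -0.0, 65.7]
contact_force: [-3.8, -0.4, 10.8]
grip_width: 0.0
```

The force jumped to about 11 N and the tip stalled at exactly 40 mm, so the ring is on its hard stop. I'll hold briefly, then rise.

Call:
arm_command(commands=[{"fingers":0,"offset":[0,0,0],"twist":0},{"fingers":0,"offset":[0,0,0],"twist":0},{"fingers":0,"offset":[0,0,0],"twist":0}])

```text
t: 5.93
position: [596.2, 234.5, 65.0]
ee_rot: [180.0, -0.0, 65.7]
contact_force: [-2.4, -1.1, 9.1]
grip_width: -0.002
```

Call:
arm_command(commands=[{"fingers":0,"offset":[0,0,-0.004],"twist":0},{"fingers":0,"offset":[0,0,-0.01],"twist":0},{"fingers":0,"offset":[0,0,-0.03],"twist":0},{"fingers":0,"offset":[0,0,-0.06],"twist":0},{"fingers":0,"offset":[0,0,-0.06],"twist":0},{"fingers":0,"offset":[0,0,-0.06],"twist":0},{"fingers":0,"offset":[0,0,-0.06],"twist":0},{"fingers":0,"offset":[0,0,-0.06],"twist":0}])

```text
t: 6.6
position: [595.9, 234.4, 238.1]
ee_rot: [180.0, -0.0, 65.7]
contact_force: [0.2, 0.3, 0.5]
grip_width: -0.002
```

Call:
arm_command(commands=[{"fingers":0,"offset":[0.0277,-0.0745,0],"twist":0},{"fingers":0,"offset":[0.0277,-0.0745,0],"twist":0},{"fingers":0,"offset":[0.0277,-0.0745,0],"twist":0},{"fingers":0,"offset":[0.0277,-0.0745,0],"twist":0},{"fingers":0,"offset":[0.0277,-0.0745,0],"twist":0},{"fingers":0,"offset":[0.02,-0.05,0],"twist":0},{"fingers":0,"offset":[0,0,0],"twist":0},{"fingers":0,"offset":[0,0,0],"twist":0}])

```text
t: 7.27
position: [435.2, 394.5, 236.6]
ee_rot: [180.0, -0.0, 65.9]
contact_force: [-0.2, -0.1, 0.4]
grip_width: -0.001
```

```bash
python3 - <<'E'
from h import *
o=[]
for n in("scene","top"):
    im=ctrl.read_camera(n)[...,::-1]; a=cv2.imread(f"pics/{n}0.png")
    c=proj(n,[590,150,40]).astype(int)
    cr=lambda i:cv2.resize(i[max(c[1]-75,0):c[1]+75,c[0]-100:c[0]+100],(400,300),interpolation=2)
    o.append(np.hstack([cr(a),cr(im)]))
    for t in("large_ring","disc","small_ring","square_frame","glue_bottle","stud_jar","hammer"):
        r=ctrl.trace(t,n)
        if r:
            m=r[0]["region"]; ys,xs=np.nonzero(m); print(n,t,round(r[0]["p"],2),xs.mean().round(1),ys.mean().round(1))
cv2.imwrite("pics/after.png",np.vstack(o)); s=ctrl.get_state(); print(s["t"],s["position"],s["contact_force"])
E
```

```text
scene large_ring 0.89 386.3 277.4
scene disc 0.97 375.4 230.9
scene small_ring 0.6 347.4 198.2
scene square_frame 0.89 340.5 165.1
scene glue_bottle 0.92 415.5 354.8
scene stud_jar 0.93 300.8 246.4
scene hammer 0.91 318.3 129.5
top large_ring 0.82 241.5 204.2
top disc 0.91 280.1 224.0
top small_ring 0.85 325.5 225.3
top square_frame 0.81 366.1 246.6
top glue_bottle 0.96 179.2 176.4
top stud_jar 0.62 309.4 162.8
top hammer 0.95 435.2 270.6
8.0667 [436.15706338 393.50798464 236.31897398] [-0.26251135  0.25638336 -0.28909377]
```

View pics/after.png

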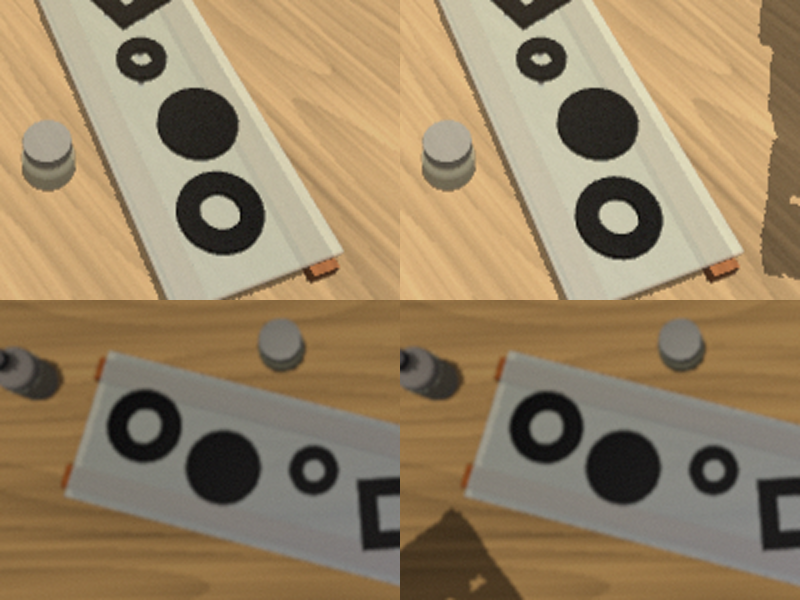

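The before/after crops show only the large ring shifted, by about 2.4 px down in the scene view (from (220,212) to (619,217) minus the 400 px crop offset). Everything else is unmoved, so I'm handing in.

```bash
python3 -c "
from h import *
print(ctrl.hand_in())"
```

```text
the job is handed in; nothing more can be done
None
```

I pressed the large ring home with the closed fingertips, on the side of its band facing the robot. Then I lifted the hand straight up, drew it clear and handed the job in at about 8 s. No verdict was reported.

- **Ring home:** it slid at about 4–6 N. It then stopped with the fingertips at 40 mm, and the measured force rose to about 11 N, well under the 30 N limit. I held it there for about 0.3 s.
- **Other objects:** in the before/after crops only the large ring moved, by about 2.4 px downward in the scene view, as expected for a ring going down. The disc, small ring, jar and bottle looked the same as before. The hammer was outside those crops and the square frame was cut off at their edge. For those two I have only the final detections, which fit the first pictures by eye.
- **Hand clear:** the contact force at the end was within noise of zero.

No check failed. The two cameras disagreed by about 5 mm in x on where the ring was, so I used their mean, and that left enough room on the band.

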